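Tip the bearing balls out of the parts scoop and hold the scoop level

TASK

Lift the yellow parts scoop by its red carrying bar, keeping it level so that its three steel balls stay in it, and over the blue tray tip its mouth down to about 40 degrees (never steeper than 55) until all three balls have dropped into the tray. Then bring the scoop back level and finish while still holding it, level and motionless, clear of everything and with its underside at least 12 cm above the counter, ready for the next balls to be dropped in. Do not push the tray out of place, and leave the other things on the counter alone.

Things in the scene. Friction and masses are not known exactly. Their poses are not given: they have to be found in the camera images.
- scoop: Loose open parts scoop, yellow walls 42 mm high, aluminium floor, 110 mm long (x), 70 wide (y), 0.14 to 0.28 kg. Origin: centre of its underside, z up. Its open end, the mouth, looks along +x (at the start roughly towards the robot). The floor rises 10 degrees towards the mouth, so level it keeps the balls at the back; tipped mouth down (positive turn about its +y) past 10 degrees they roll out.
- scoop_bar (a point): Centre of the scoop's flat red carrying bar, 90 mm above the scoop's origin, axes as the scoop's. The bar runs along y: 78 mm long, 16 thick (x), 20 high. Steel straps at y = +-37 mm carry it. Grip it from above at its middle, fingers closing along x; below it 65 mm is free down to the scoop's floor.
- scoop_lip (a point): Middle of the scoop's lip, the floor's edge at the mouth: 55 mm ahead (+x) of and 26 mm above the scoop's origin; axes as the scoop's. The front lower corner of the scoop is right below it at z = 0.
- ball0: Steel bearing ball, 16 mm diameter, 17 g, one of three alike, origin at its centre; starts inside the scoop against its back wall. It rolls freely.
- ball1: Steel bearing ball, 16 mm diameter, 17 g, one of three alike, origin at its centre; starts inside the scoop against its back wall. It rolls freely.
- ball2: Steel bearing ball, 16 mm diameter, 17 g, one of three alike, origin at its centre; starts inside the scoop against its back wall. It rolls freely.
- tray: Loose open blue plastic tray, 160 mm (x) by 120 mm (y) by 42 mm high, walls 3 mm, rim 4 mm wider all round. Origin: centre of its underside, z up. Empty at the start. Turning the scoop about its bar at 0.25 rad/s with the bar 160 mm over the rim, the balls leave the lip at 20 to 25 degrees, land about 6 cm beyond the lip (8 cm beyond the bar's centre) along the mouth and roll on.
- tip_cleaner: Bystander: round cream tip-cleaner pot, 82 mm diameter, 56 mm high; origin at the centre of its underside.
- solder_spool: Bystander: spool of solder with dark blue flanges standing on one flange, 52 mm diameter, 35 mm high; origin at the centre of its underside.
- tape: Bystander: roll of tan tape lying flat, 94 mm diameter, 25 mm high; origin at the centre of its underside.
- paste_tube: Bystander: dark grey paste tube standing on its cap, 34 mm diameter, 76 mm high; origin at the centre of its underside.
There are look-alikes about, which are no part of the job. What is shaped like the scoop but turquoise is not meant.

How it is judged:
By the outcome, as a careful person would: the job done as asked, in the order asked, and still so for the second after the job is handed in, while the arm keeps its last pose, push and grip.
It also fails if it takes over 51 s, if anything falls off the work surface, if the arm or the gripper's body presses on something with over 40 N, if the wrist force passes 120 N, or if a joint passes its speed limit or range.

ROBOT

A 6-joint arm with a two-finger parallel gripper is mounted at the origin on a cart in front of the work surface, level with it; the furniture and walls round the work are solid. World frame = base frame: x ahead of the robot, y to its left, z up, the work surface at z = 0. Lengths are in m, angles in rad, forces in N, time in s.
With the tool pointing down it reaches from about 0.3 to 0.95 m from the base axis. Payload 3.1 kg.
Tool frame: the origin (TCP) lies between the finger pads; the fingertips stand 19 mm ahead of it and the grasp point (between the pads) is the TCP; z points along the fingers, y is the line along which they close (so a half turn about z gives the same grasp; the last joint's range is limited). The gripper opens to 85 mm and grips with 20 to 120 N. Pads are 22 mm wide; open, the fingers measure 114 mm over their backs; the gripper's body (76 mm by 85 mm) begins 54 mm behind the grasp point. The pads swing forward as they close: fully open they stand 13 mm farther back than shut.
Start: joints at [-1.264, 0.308, 1.634, -0, 1.2, -0.07], TCP at [0.23, -0.581, 0.25] pointing down, gripper open.
Joint ranges: [-3.06, 3.06], [-0.79, 1.96], [0.05, 2.63], [-1.19, 4.34], [0.05, 2.64], [-2.94, 2.94]. Speed limits (rad/s): [2.79, 2.79, 3.14, 3.14, 3.14, 3.14].

INTERFACE

Orientations are given as [roll, pitch, yaw] about the fixed x, y, z axes, in that order (R = Rz(yaw) Ry(pitch) Rx(roll)).
In Python, from rig import ctrl gives the robot as it stands.
- The arm moves only by the shell command python3 -m handwheel 'ROWS' [FORCE]. ROWS is JSON, a list of rows, each an object of numbers: "grip": the opening, from -1 (shut) to 1 (fully open); "x", "y", "z": the shift along the world's x, y, z in m; "turn": the turn about the world's z in rad. In form: [{"grip": .., "x": .., "y": .., "z": .., "turn": ..}, ...]. A call has 1 to 20 rows; each row shifts and turns the commanded pose from where the row before left it; what a row does not reach is not made up. A row lasts 1/8 s, in which the tool goes at most 62.5 mm and 10.7 degrees, less where a joint would pass 70% of its speed; a pose out of reach is approached as far as the arm can. A call with a gripper value outside its range is refused whole. The fingers move at their own pace and stop on an object; FORCE is the grip in N (left out, the last holds). Time passes only in rows, so rows that do not move let the fingers close. It gives the time, the measured TCP pose, the force, the opening and the grip force at its end, in the units of the state.
- ctrl.read_state(): the state, without advancing time (a new reading comes with each control period).
- ctrl.camera(name): name is "scene" or "top"; returns the picture (420x560x3 uint8, red, green, blue); there is no depth.
- ctrl.camera_model(name): a dict with "vfov" (degrees; the focal length in pixels is half the picture's height over the tangent of half this angle, whatever the lens; pixels are square), "cx", "cy" (the principal point, pixels), "k1" (the pictures are not rectified: a ray, as slopes to the right and down, at radius r is drawn at 1 + k1 r^2 times it, then the intrinsics apply), "eye" and "rotation" of the camera in the world. Camera axes: x right, y up, looking along -z (the intrinsics and any distortion apply to the point x, -y, -z); pixel columns grow to the right and rows downward; lengths in m; the calibration is good to about 2 mm. A picture is of the moment at which its call begins. camera_model takes no time and is no camera call.
- ctrl.close_job(): hands the job in; it is judged then, once.
Trained networks look in the newest picture that a camera, given by its name, has taken for a name from the list of things; names that differ only in an ending like _2 or _b are one class to them, and where a whole thing is asked for, a point or a joint stands for the part that bears it (a point fixed in the world has none). Each returns a list of dicts, best first, with "score" (0 to 1); they miss things now and then, are a little off and sometimes report something else, mostly with a low value. They report only what shows in the picture. A call takes as long as a camera call. They do not tell look-alikes from the thing itself.
- ctrl.masks_of(thing, camera): "pixels" (420x560 bool, what is visible of it) and "extent" ([centre column, centre row, width, height] in pixels, round what is visible of it).
- ctrl.tip_of(thing, camera): "location" ([column, row] in pixels: a listed point, or the origin of a listed thing).
The state is a dict: "t": time; "joint_pos": joint angles; "qd": joint speeds; "joint_efforts": joint torques, N m; "ee_pos": TCP position; "tool_rot": TCP orientation; "force": force on the tool from outside, world axes, zero at the start; "ft_torque": the same for the moment, N m; "finger_gap": finger opening in m; "finger_force": force on a finger pad.
Only numpy, scipy, OpenCV 4.12 (cv2) and the standard library are available. Lean on these libraries where they do the work, as an engineer would, in place of code of your own. Each camera call takes 0.05 s, during which the arm holds its last target. There are 200 camera calls.

## Working session

There is one attempt and no reset: what is moved stays moved. The work goes in short steps, Python scripts to look and compute and a shell command to move; the robot and the scene stay as the last step left them, time stands still between calls to the robot, and variables do not carry over. Pictures are saved under pics/ and viewed, at most 13 in all, crops included, and the job is handed in when it is done.

```bash
ls -la; mkdir -p pics; python3 - <<'E'
from rig import ctrl
import cv2
print([m for m in dir(ctrl) if m[0]!='_'])
for n in ("scene","top"):
    im=ctrl.camera(n); cv2.imwrite(f"pics/{n}0.png",im[:,:,::-1])
    print(n,ctrl.camera_model(n))
    for th in ("scoop","scoop_bar","scoop_lip","tray","tip_cleaner","solder_spool","tape","paste_tube"):
        print(th,[(d["score"],[round(float(v)) for v in d["location"]]) for d in ctrl.tip_of(th,n)])
print(ctrl.read_state())
E
python3 -m handwheel --help | head -40
```

```text
total 12
drwxr-xr-x  3 agent agent 4096 Nov 29 19:09 .
drwxr-xr-x 23 root  root  4096 Nov 29 19:09 ..
drwxr-xr-x  2 agent agent 4096 Nov 29 19:09 pics
['Unreachable', 'camera', 'camera_model', 'close_job', 'masks_of', 'read_state', 'tip_of']
scene {'vfov': 42.43685112963735, 'cx': 266.3873543414556, 'cy': 201.76057911433256, 'k1': -0.0021230129953677046, 'eye': array([-0.25109115,  0.8559355 ,  0.75261338]), 'rotation': array([ 1.11001176,  0.00265893, -2.49360781])}
scoop [(0.74, [340, 197]), (0.68, [308, 215])]
scoop_bar [(0.57, [342, 171]), (0.56, [309, 186])]
scoop_lip [(0.7, [319, 210]), (0.31, [209, 233])]
tray [(0.71, [278, 249])]
tip_cleaner [(0.63, [208, 230])]
solder_spool [(0.69, [174, 250])]
tape [(0.61, [254, 202])]
paste_tube [(0.72, [234, 213]), (0.33, [208, 231])]
top {'vfov': 56.33779502689484, 'cx': 272.9599646255046, 'cy': 210.35683041375302, 'k1': -0.0430942536599269, 'eye': array([ 0.34628586, -0.2006196 ,  0.99314707]), 'rotation': array([ 0.24749078,  0.00260052, -1.7013286 ])}
scoop [(0.84, [329, 236]), (0.83, [390, 234])]
scoop_bar [(0.66, [397, 227]), (0.59,
[... 312 characters left out ...]
_pos': array([-1.26369969e+00,  3.08051895e-01,  1.63374989e+00, -4.16602144e-06,
        1.19972253e+00, -6.97051701e-02]), 'qd': array([ 0.00098146,  0.00109832,  0.00148865, -0.00053147,  0.00015894,
       -0.00014237]), 'joint_efforts': array([-3.76332828e-04, -4.15271330e+01, -2.77090806e+01, -1.48965914e-04,
        7.29700278e-04,  4.42217058e-06]), 'ee_pos': array([ 0.22994691, -0.58119249,  0.25032594]), 'tool_rot': array([3.14152475e+00, 8.63289213e-06, 3.76803314e-01]), 'force': array([ 0.97864546, -0.0428109 , -0.27033131]), 'ft_torque': array([-0.00498853,  0.01626302, -0.02085401]), 'finger_force': 0.0, 'finger_gap': 0.08505737855855439}invalid input: not JSON, or not a number
```

View pics/top0.png

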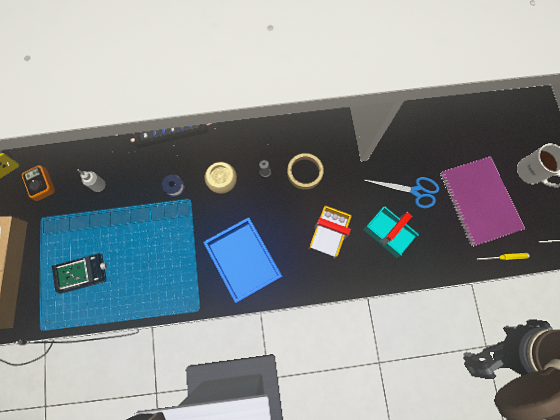

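View pics/scene0.png

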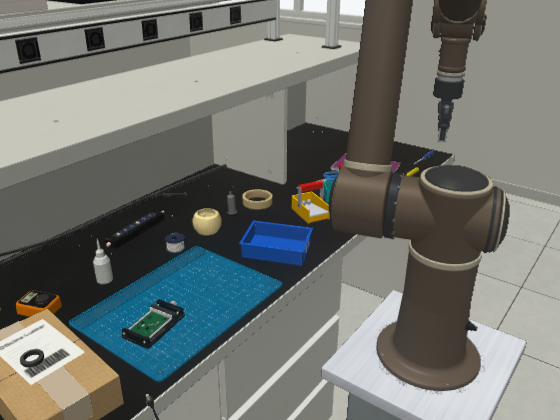

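```bash
cat > h.py <<'E'
import numpy as np, cv2
from scipy.spatial.transform import Rotation as R
from scipy.optimize import least_squares
from rig import ctrl
def cam(n):
    m=ctrl.camera_model(n); return m,R.from_euler('xyz',m['rotation']).as_matrix(),210/np.tan(np.radians(m['vfov']/2))
def proj(n,P):
    m,Rm,f=cam(n); p=(np.atleast_2d(P)-m['eye'])@Rm; s=np.c_[p[:,0],-p[:,1]]/-p[:,2:]
    s=s*(1+m['k1']*(s**2).sum(1,keepdims=True)); return s*f+[m['cx'],m['cy']]
def back(n,px,z):
    "pixel -> world point at height z"
    return least_squares(lambda q:(proj(n,[q[0],q[1],z])-px).ravel(),[.45,0]).x
E
python3 - <<'E'
from h import *
for nm,px,z in [("scoop",(329,236),0),("bar",(334,225),.09),("lip",(322,256),.026),("tray",(241,261),0),("turq",(390,234),0),("turqbar",(397,227),.09),("turqlip",(407,244),.026),("cleaner",(224,184),0),("spool",(176,187),0),("tape",(304,171),0),("tube",(264,171),0),
 ("edgeL",(0,344),0),("edgeR",(560,279),0),("backL",(200,132),0),("corner",(363,160),0),("cam body",(490,360),0)]: print(nm,back("top",px,z).round(3))
for nm,px,z in [("scoop",(308,215),0),("bar",(309,186),.09),("lip",(319,210),.026),("tray",(278,249),0)]: print(nm,back("scene",px,z).round(3))
m=ctrl.camera("top"); c=m[190:290,190:440]; cv2.imwrite("pics/c1.png",cv2.resize(c,(800,320),interpolation=cv2.INTER_CUBIC)[:,:,::-1])
for th in("scoop","tray"):
  for d in ctrl.masks_of(th,"top"):
    k=cv2.findContours(d["pixels"].astype("uint8"),0,1)[0]; k=max(k,key=len); print(th,d["score"],cv2.minAreaRect(k))
E
```

```text
scoop [ 0.509 -0.365]
bar [ 0.519 -0.366]
lip [ 0.458 -0.335]
tray [ 0.475 -0.133]
turq [ 0.494 -0.522]
turqbar [ 0.494 -0.513]
turqlip [ 0.459 -0.551]
cleaner [ 0.684 -0.111]
spool [0.693 0.017]
tape [ 0.692 -0.327]
tube [ 0.706 -0.221]
edgeL [0.346 0.482]
edgeR [ 0.32  -0.936]
backL [ 0.843 -0.06 ]
corner [ 0.703 -0.491]
cam body [ 0.156 -0.704]
scoop [ 0.513 -0.355]
bar [ 0.519 -0.365]
lip [ 0.478 -0.359]
tray [ 0.47  -0.145]
scoop 0.95 ((393.91595458984375, 228.7389373779297), (46.56568145751953, 42.23836898803711), 41.18592834472656)
scoop 0.63 ((330.6000061035156, 231.3000030517578), (34.7798957824707, 45.387962341308594), 21.370620727539062)
```

View pics/c1.png

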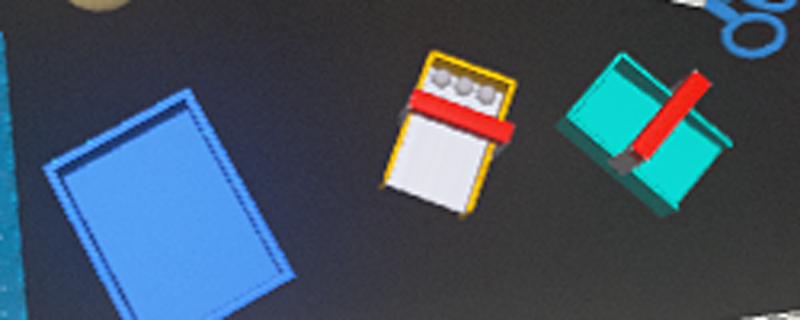

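Two things could be taken for the scoop: the yellow one at top pixel (329,236) and the turquoise one at (390,234). By the description it is the yellow one; the crop confirms this, showing yellow walls, three balls at the back and the mouth pointing down-left towards the robot. The tray is at (241,261).

The moves only offer shift and yaw, so I need to know how the tool could pitch. I'll fit the poses and probe the reach limit in free space.

```bash
python3 - <<'E'
from h import *
def fit(loc,px,g):
    loc=np.array(loc)/1000; px=np.array(px)
    def P(q): return loc@R.from_euler('z',q[2]).as_matrix().T+[q[0],q[1],0]
    s=least_squares(lambda q:(proj("top",P(q))-px).ravel(),g); print(s.x.round(4),np.degrees(s.x[2]).round(1),s.fun.round(1))
fit([(0,-39,100),(0,39,100),(-55,-35,42),(-55,35,42),(55,-35,26),(55,35,26)],[(350,230),(318.5,221),(351.6,215),(325.3,206.3),(335.3,256.3),(310.3,248.1)],[.51,-.365,2.8]) if 0 else None
# mouth towards robot (yaw~160deg): scoop +y then points to world -y (picture right)
fit([(0,39,100),(0,-39,100),(-55,35,42),(-55,-35,42),(55,35,26),(55,-35,26)],[(350,230),(318.5,221),(351.6,215),(325.3,206.3),(335.3,256.3),(310.3,248.1)],[.51,-.365,2.8])
fit([(84,-64,42),(84,64,42),(-84,64,42),(-84,-64,42)],[(248.8,218.1),(203.4,241.6),(236,301),(282.2,276.6)],[.475,-.135,.5])
E
python3 -m handwheel '[{"x":0.018,"y":-0.046},{"x":0.018,"y":-0.046},{"x":0.018,"y":-0.046},{"x":0.018,"y":-0.046},{"x":0.018,"y":-0.046},{"x":0.018,"y":-0.046},{"x":0.018,"y":-0.046},{"x":0.018,"y":-0.046},{"x":0.018,"y":-0.046}]'
python3 -c "
from h import *
s=ctrl.read_state();print(s['joint_pos'].round(3),s['ee_pos'].round(3),s['tool_rot'].round(3))"
```

```text
[ 0.5151 -0.3648  2.6598] 152.4 [ 0.4  1.3  0.1 -0.9 -0.5 -0.  -0.8 -0.6  1.3  0.8 -0.5 -0.6]
[ 0.4746 -0.1402  0.3799] 21.8 [ 0.4 -1.3 -0.  -0.1 -0.6  1.7  0.2 -0.5]
[-1.264  0.308  1.634  0.     1.2   -0.07 ] [ 0.23  -0.581  0.25 ] [-3.142 -0.     0.377]schema error: expected keys grip, x, y, z, turn
```

```bash
python3 -m handwheel '[{"grip":1,"x":0.02,"y":-0.05,"z":0,"turn":0},{"grip":1,"x":0.02,"y":-0.05,"z":0,"turn":0},{"grip":1,"x":0.02,"y":-0.05,"z":0,"turn":0},{"grip":1,"x":0.02,"y":-0.05,"z":0,"turn":0},{"grip":1,"x":0.02,"y":-0.05,"z":0,"turn":0},{"grip":1,"x":0.02,"y":-0.05,"z":0,"turn":0},{"grip":1,"x":0.02,"y":-0.05,"z":0,"turn":0},{"grip":1,"x":0.02,"y":-0.05,"z":0,"turn":0},{"grip":1,"x":0.02,"y":-0.05,"z":0,"turn":0}]'
python3 -c "
from h import *
s=ctrl.read_state();print(s['joint_pos'].round(3),s['ee_pos'].round(3),s['tool_rot'].round(3))"
```

```text
t: 2.17
ee_pos: [0.3705, -0.9327, 0.2202]
tool_rot: [3.088, -0.001, 0.377]
force: [0.1, 0.6, -1.1]
finger_gap: 0.0856
finger_force: 0.0
[-1.237  1.3    0.06   0.003  1.728 -0.042] [ 0.371 -0.933  0.22 ] [ 3.088e+00 -1.000e-03  3.770e-01]
```

```bash
python3 -m handwheel '[{"grip":1,"x":0.02,"y":-0.05,"z":0,"turn":0},{"grip":1,"x":0.02,"y":-0.05,"z":0,"turn":0}]'
python3 -m handwheel '[{"grip":1,"x":-0.02,"y":0.05,"z":0,"turn":0},{"grip":1,"x":-0.02,"y":0.05,"z":0,"turn":0}]'
python3 -c "
from h import *
s=ctrl.read_state();print(s['joint_pos'].round(3),s['ee_pos'].round(3),s['tool_rot'].round(3))"
```

```text
t: 2.42
ee_pos: [0.3808, -0.9582, 0.2149]
tool_rot: [3.002, -0.0, 0.377]
force: [0.5, -0.2, -0.0]
finger_gap: 0.0852
finger_force: 0.0
t: 2.68
ee_pos: [0.359, -0.9055, 0.2135]
tool_rot: [3.005, -0.0, 0.377]
force: [0.2, -1.1, 1.3]
finger_gap: 0.0856
finger_force: 0.0
[-1.24   1.011  0.607  0.007  1.387 -0.047] [ 0.359 -0.905  0.213] [ 3.005 -0.     0.377]
```

```bash
cat > st.py <<'E'
from h import *
s=ctrl.read_state(); Rm=R.from_euler('xyz',s['tool_rot']).as_matrix()
print('t',round(s['t'],2),'q',np.degrees(s['joint_pos']).round(1),'p',s['ee_pos'].round(3),'rpy',np.degrees(s['tool_rot']).round(1),'gap',round(s['finger_gap'],4),'F',s['force'].round(1))
print('toolx',Rm[:,0].round(3),'tooly',Rm[:,1].round(3),'toolz',Rm[:,2].round(3))
E
python3 -m handwheel '[{"grip":1,"x":-0.01,"y":0.03,"z":0,"turn":0.18},{"grip":1,"x":-0.01,"y":0.03,"z":0,"turn":0.18},{"grip":1,"x":-0.01,"y":0.03,"z":0,"turn":0.18},{"grip":1,"x":0,"y":0,"z":0,"turn":0.18},{"grip":1,"x":0,"y":0,"z":0,"turn":0.18},{"grip":1,"x":0,"y":0,"z":0,"turn":0.18},{"grip":1,"x":0,"y":0,"z":0,"turn":0.18},{"grip":1,"x":0,"y":0,"z":0,"turn":0.18},{"grip":1,"x":0,"y":0,"z":0,"turn":0.18},{"grip":1,"x":0,"y":0,"z":0,"turn":0.18},{"grip":1,"x":0,"y":0,"z":0,"turn":0.18},{"grip":1,"x":0,"y":0,"z":0,"turn":0.18},{"grip":1,"x":0,"y":0,"z":0,"turn":0.18},{"grip":1,"x":0,"y":0,"z":0,"turn":0.18},{"grip":1,"x":0,"y":0,"z":0,"turn":0.18}]' >/dev/null; python3 st.py
python3 -m handwheel '[{"grip":1,"x":0.02,"y":-0.05,"z":0,"turn":0.1},{"grip":1,"x":0.02,"y":-0.05,"z":0,"turn":0},{"grip":1,"x":0.02,"y":-0.05,"z":0,"turn":0}]' >/dev/null; python3 st.py
```

```text
t 4.55 q [ -71.9   55.    39.3    2.9   93.2 -158.5] p [ 0.329 -0.816  0.219] rpy [171.9  -0.  176.6] gap 0.0851 F [-1.1 -0.2 -0.2]
toolx [-0.998  0.059  0.001] tooly [0.058 0.988 0.14 ] toolz [ 0.008  0.14  -0.99 ]
t 4.92 q [ -71.4   75.7    2.9    2.8  106.7 -161. ] p [ 0.361 -0.894  0.205] rpy [ 174.1    0.8 -179.8] gap 0.0852 F [ 2.4 -3.9 14.1]
toolx [-1.    -0.004 -0.015] tooly [-0.006  0.995  0.103] toolz [ 0.014  0.103 -0.995]
```

```bash
python3 -m handwheel '[{"grip":1,"x":0.02,"y":-0.05,"z":0,"turn":0},{"grip":1,"x":0.02,"y":-0.05,"z":0,"turn":0}]' >/dev/null; python3 st.py
python3 -m handwheel '[{"grip":1,"x":-0.02,"y":0.055,"z":0,"turn":0.15},{"grip":1,"x":-0.02,"y":0.055,"z":0.02,"turn":0.18},{"grip":1,"x":0,"y":0.06,"z":0,"turn":0.18},{"grip":1,"x":0,"y":0.06,"z":0,"turn":0.18}]' >/dev/null; python3 st.py
```

```text
t 5.17 q [ -71.4   76.3    3.     2.9  101.8 -161. ] p [ 0.371 -0.916  0.192] rpy [ 178.     2.4 -179.9] gap 0.0853 F [-0.4 -1.3  0.5]
toolx [-0.999 -0.002 -0.041] tooly [-0.004  0.999  0.036] toolz [ 0.041  0.036 -0.999]
t 5.67 q [ -59.4   41.4   63.1   -4.2   76.5 -168.5] p [ 0.434 -0.69   0.211] rpy [ 179.8   -4.2 -160. ] gap 0.0858 F [ 1.9 -1.2 -0. ]
toolx [-0.937 -0.342  0.073] tooly [-0.343  0.939  0.003] toolz [-0.069 -0.022 -0.997]
```

```bash
cat > sim.py <<'E'
from h import *
h,L1,L2,d=.182,.518,.502,.2435
lo=np.array([-3.06,-.79,.05,-1.19,.05,-2.94]);hi=np.array([3.06,1.96,2.63,4.34,2.64,2.94])
def fk(q):
    E=lambda a,t:R.from_euler(a,t)
    A=E('z',q[0]); B=A*E('y',q[1]); C=B*E('y',q[2]); D=C*E('z',q[3]); F=D*E('y',q[4]); T=F*E('z',q[5])
    p=np.array([0,0,h])+B.apply([0,0,L1])+C.apply([0,0,L2])+F.apply([0,0,d])
    return p,T*E('z',C0)
C0=0
def setC(q,rot):
    global C0; C0=0; e=(fk(q)[1].inv()*rot).as_rotvec(); C0=e[2]; return e
def step(q,P,O,row,wr=1.,J=None):
    P=P+row[:3]; O=R.from_euler('z',row[3])*O
    f=lambda x:np.r_[fk(x)[0]-P,wr*(fk(x)[1]*O.inv()).as_rotvec()]
    q2=least_squares(f,np.clip(q,lo+1e-6,hi-1e-6),bounds=(lo,hi)).x
    return q2,*fk(q2)
E
python3 - <<'E'
import sim
from sim import *
q0=np.array([-1.264,.308,1.634,0,1.2,-.07]); print('e',setC(q0,R.from_euler('xyz',[3.1415,0,.377])).round(3),fk(q0)[0].round(3))
q=np.radians([-71.4,76.3,3.,2.9,101.8,-161.]); 
print(fk(q)[0].round(3),np.degrees(fk(q)[1].as_euler('xyz')).round(1))
for wr in(.2,.5,1.,2.):
    x=q;P,O=fk(q)
    for r in [(-.02,.055,0,.15),(-.02,.055,.02,.18),(0,.06,0,.18),(0,.06,0,.18)]: x,P,O=step(x,P,O,np.array(r),wr)
    print(wr,np.degrees(x).round(1),P.round(3),np.degrees(O.as_euler('xyz')).round(1))
E
```

```text
e [-0.    -0.     1.571] [ 0.189 -0.596  0.25 ]
[ 0.328 -0.936  0.155] [ 178.     2.3 -179.9]
0.2 [ -63.5   34.7   78.2  -10.3   66.8 -168.4] [ 0.303 -0.698  0.173] [-178.1   -9.3 -161.2]
0.5 [ -58.8   34.9   78.4   -7.9   67.2 -168.4] [ 0.365 -0.663  0.167] [-179.2   -7.3 -157.3]
1.0 [ -50.5   35.4   77.1   -3.5   68.9 -168.4] [ 0.471 -0.594  0.169] [ 179.2   -3.5 -150.7]
2.0 [ -42.7   36.3   73.5    0.5   71.8 -168.4] [ 0.569 -0.522  0.187] [ 1.783e+02  1.000e-01 -1.444e+02]
```

```bash
cat > sim.py <<'E'
from h import *
K=[.182,.518,.502,.2435,.0437,0.]
lo=np.array([-3.06,-.79,.05,-1.19,.05,-2.94]);hi=np.array([3.06,1.96,2.63,4.34,2.64,2.94])
E=R.from_euler
def fk(q):
    A=E('z',q[0]); B=A*E('y',q[1]); C=B*E('y',q[2]); F=C*E('z',q[3])*E('y',q[4])
    p=np.array([0,0,K[0]])+B.apply([0,K[4],K[1]])+C.apply([K[5],0,K[2]])+F.apply([0,0,K[3]])
    return p,F*E('z',q[5]+np.pi/2)
def step(q,P,O,row,wr=.7):
    P=P+row[:3]; O=R.from_euler('z',row[3])*O
    f=lambda x:np.r_[fk(x)[0]-P,wr*(fk(x)[1]*O.inv()).as_rotvec()]
    q2=least_squares(f,np.clip(q,lo+1e-6,hi-1e-6),bounds=(lo,hi)).x
    return q2,*fk(q2)
E
python3 - <<'E'
import sim
from sim import *
D=[([-72.42,17.65,93.62,0,68.75,-4.01],[.23,-.581,.25]),([-70.9,74.5,3.44,.17,99,-2.4],[.371,-.933,.22]),([-71.05,57.9,34.8,.4,79.5,-2.7],[.359,-.905,.213]),([ -71.9,55.,39.3,2.9,93.2,-158.5],[.329,-.816,.219]),([-71.4,75.7,2.9,2.8,106.7,-161.],[.361,-.894,.205]),([-71.4,76.3,3.,2.9,101.8,-161.],[.371,-.916,.192]),([-59.4,41.4,63.1,-4.2,76.5,-168.5],[.434,-.69,.211])]
def r(k): sim.K=list(k); return np.concatenate([fk(np.radians(a))[0]-b for a,b in D])
s=least_squares(r,sim.K); print(s.x.round(4).tolist(),abs(s.fun).max().round(4)); r(s.x)
q=np.radians(D[5][0])
for wr in(.2,.3,.5,.7,1.):
    x=q;P,O=fk(q)
    for a in [(-.02,.055,0,.15),(-.02,.055,.02,.18),(0,.06,0,.18),(0,.06,0,.18)]: x,P,O=step(x,P,O,np.array(a),wr)
    print(wr,np.degrees(x).round(1),P.round(3),np.degrees(O.as_euler('xyz')).round(1))
E
```

```text
[0.315, 0.4816, 0.5267, 0.299, 0.0439, 0.0366] 0.0009
0.2 [ -62.6   34.4   74.7  -10.1   70.6 -168.4] [ 0.345 -0.678  0.21 ] [-178.    -9.3 -161. ]
0.3 [ -61.4   34.6   74.6   -9.4   70.8 -168.4] [ 0.362 -0.669  0.209] [-178.4   -8.7 -160. ]
0.5 [ -58.2   35.1   74.1   -7.7   71.3 -168.4] [ 0.406 -0.643  0.205] [-179.2   -7.2 -157.3]
0.7 [ -54.7   35.6   73.2   -5.8   72.2 -168.4] [ 0.453 -0.614  0.204] [-179.9   -5.6 -154.4]
1.0 [ -50.2   36.4   71.4   -3.4   73.5 -168.4] [ 0.513 -0.574  0.208] [ 179.3   -3.5 -150.7]
```

```bash
sed -i 's/^K=.*/K=[.315,.4816,.5267,.299,.0439,.0366]/' sim.py; python3 - <<'E'
from h import *
ims=[]
Q={}
for n in("top","scene"):
    im=ctrl.camera(n).astype(int); r,g,b=im[...,0],im[...,1],im[...,2]
    m=((r>110)&(g<70)&(b<70)).astype("uint8"); k,l,st,ce=cv2.connectedComponentsWithStats(m)
    for i in range(1,k):
        if st[i,4]>15: print(n,"red",ce[i].round(1),st[i].tolist())
    u,v=proj(n,[.515,-.365,.06])[0].astype(int); c=im[v-40:v+40,u-50:u+50].astype("uint8")
    ims.append(cv2.resize(c,(400*1,320),interpolation=cv2.INTER_CUBIC)); print(n,u-50,v-40)
cv2.imwrite("pics/c2.png",np.hstack(ims)[:,:,::-1])
E
```

```text
top red [ 42.4 195.5] [32, 191, 21, 10, 61]
top red [399.4 224.9] [388, 212, 24, 27, 217]
top red [334.1 226.1] [318, 218, 33, 17, 216]
top 282 189
scene red [311.  185.7] [299, 181, 25, 11, 164]
scene 259 155
```

View pics/c2.png

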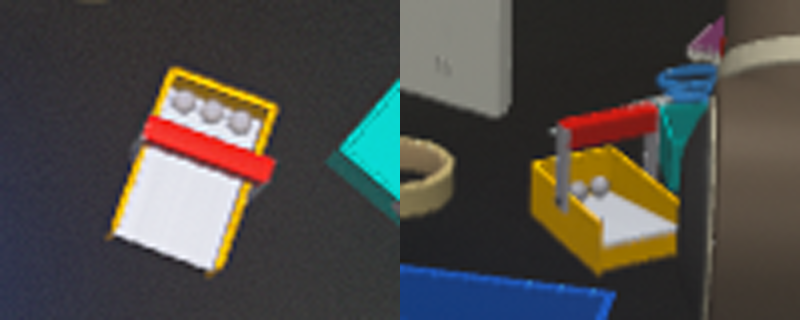

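```bash
python3 - <<'E'
from h import *
from scipy.optimize import minimize
import itertools
M={}
S=8
for n,c in(("top",(334,226)),("scene",(311,185.7))):
    im=ctrl.camera(n); u0,v0=int(c[0])-24,int(c[1])-20
    big=cv2.resize(im[v0:v0+40,u0:u0+48],None,fx=S,fy=S,interpolation=cv2.INTER_LINEAR).astype(int)
    # redness 0..1, half-level edge
    red=(big[...,0]-np.maximum(big[...,1],big[...,2])); m=np.clip(red/np.percentile(red,97),0,1); M[n]=(m,u0,v0)
box=np.array(list(itertools.product((-.008,.008),(-.039,.039),(.08,.1))))
def hull(n,q):
    P=box@E('z',q[2]).as_matrix().T+[q[0],q[1],0]; m,u0,v0=M[n]
    px=(proj(n,P)-[u0,v0]+.5)*S-.5
    a=np.zeros(m.shape,"uint8"); cv2.fillConvexPoly(a,cv2.convexHull((px*16).astype("int32")),255,cv2.LINE_AA,4)
    return cv2.GaussianBlur(a,(0,0),S*.5)/255.
E=R.from_euler
for cams in(("top","scene"),("top",),("scene",)):
    f=lambda q:sum(((hull(n,q)-M[n][0])**2).mean() for n in cams)
    best=min((minimize(f,[.517,-.365,y],method="Nelder-Mead",options=dict(initial_simplex=[[.517,-.365,y],[.525,-.365,y],[.517,-.357,y],[.517,-.365,y+.1]],maxiter=200)) for y in(2.6,2.75)),key=lambda s:s.fun)
    print(cams,best.x.round(4),np.degrees(best.x[2]).round(1),best.fun)
E
python3 st.py
```

```text
('top', 'scene') [ 0.5162 -0.365   2.6698] 153.0 0.054779100435871565
('top',) [ 0.5166 -0.364   2.6526] 152.0 0.025631504603384703
('scene',) [ 0.5147 -0.3694  2.7866] 159.7 0.024948239691976782
t 5.88 q [ -59.3   41.6   63.1   -4.1   76.7 -168.5] p [ 0.435 -0.687  0.208] rpy [ 179.4   -4.2 -159.8] gap 0.0853 F [-0.2 -0.5 -0.5]
toolx [-0.936 -0.345  0.074] tooly [-0.345  0.939  0.011] toolz [-0.073 -0.015 -0.997]
```

```bash
python3 -m handwheel '[{"grip":1,"x":0.008,"y":0.032,"z":0,"turn":-0.18},{"grip":1,"x":0.008,"y":0.032,"z":0,"turn":-0.18},{"grip":1,"x":0.008,"y":0.032,"z":0,"turn":-0.18},{"grip":1,"x":0.008,"y":0.032,"z":0,"turn":-0.18},{"grip":1,"x":0.008,"y":0.032,"z":0,"turn":-0.18},{"grip":1,"x":0.008,"y":0.032,"z":0,"turn":-0.18},{"grip":1,"x":0.008,"y":0.032,"z":0,"turn":-0.18},{"grip":1,"x":0.008,"y":0.032,"z":0,"turn":-0.18},{"grip":1,"x":0.008,"y":0.032,"z":0,"turn":-0.18},{"grip":1,"x":0.009,"y":0.034,"z":0,"turn":-0.18},{"grip":1,"x":0,"y":0,"z":0,"turn":-0.18},{"grip":1,"x":0,"y":0,"z":0,"turn":-0.18},{"grip":1,"x":0,"y":0,"z":0,"turn":-0.18},{"grip":1,"x":0,"y":0,"z":0,"turn":-0.18},{"grip":1,"x":0,"y":0,"z":0,"turn":-0.18},{"grip":1,"x":0,"y":0,"z":0,"turn":-0.18},{"grip":1,"x":0,"y":0,"z":0,"turn":-0.18},{"grip":1,"x":0,"y":0,"z":0,"turn":-0.18},{"grip":1,"x":0,"y":0,"z":0,"turn":-0.18},{"grip":1,"x":0,"y":0,"z":0,"turn":-0.18}]' 60 >/dev/null
python3 -m handwheel '[{"grip":1,"x":0,"y":0,"z":0,"turn":-0.18},{"grip":1,"x":0,"y":0,"z":0,"turn":-0.18},{"grip":1,"x":0,"y":0,"z":0,"turn":0}]' >/dev/null; python3 st.py
```

```text
t 8.75 q [-40.   18.6  97.2   0.6  59.8  76.6] p [ 0.516 -0.372  0.212] rpy [179.5  -4.4 -26.9] gap 0.0857 F [0.9 0.5 0.5]
toolx [ 0.889 -0.451  0.076] tooly [-0.453 -0.891  0.008] toolz [ 0.064 -0.042 -0.997]
```

```bash
python3 -m handwheel '[{"grip":1,"x":0,"y":0.007,"z":-0.03,"turn":-0.01},{"grip":1,"x":0,"y":0,"z":-0.04,"turn":0},{"grip":1,"x":0,"y":0,"z":-0.02,"turn":0},{"grip":1,"x":0,"y":0,"z":0,"turn":0}]' >/dev/null; python3 st.py
python3 - <<'E'
from h import *
ims=[]
for n,s in(("top",40),("scene",40)):
    im=ctrl.camera(n); u,v=proj(n,[.516,-.365,.1])[0].astype(int)
    ims.append(cv2.resize(im[v-40:v+40,u-50:u+50],(400,320),interpolation=cv2.INTER_CUBIC))
cv2.imwrite("pics/c3.png",np.hstack(ims)[:,:,::-1])
E
```

```text
t 9.25 q [-39.4  24.5 101.2   0.6  50.3  77.7] p [ 0.514 -0.362  0.118] rpy [179.7  -4.  -27.5] gap 0.0853 F [-1.5  0.1 -0.2]
toolx [ 0.885 -0.46   0.07 ] tooly [-0.462 -0.887  0.006] toolz [ 0.059 -0.037 -0.998]
```

View pics/c3.png

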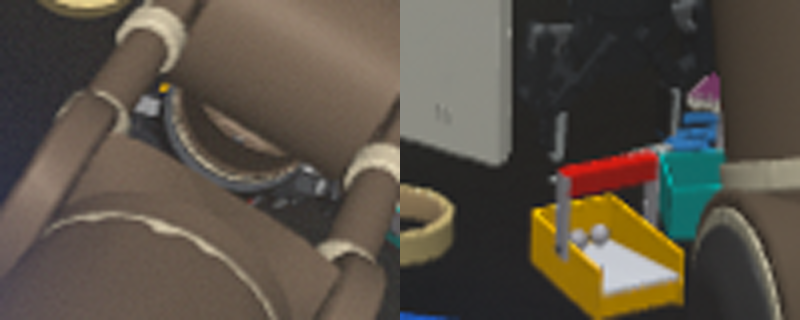

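The scene crop shows the fingers straddling the bar's ends: the left finger at crop x≈558 against the bar end at 563, the right at 675 against 657. I'll descend.

```bash
python3 -m handwheel '[{"grip":1,"x":0.002,"y":-0.003,"z":-0.01,"turn":0},{"grip":1,"x":0,"y":0,"z":-0.015,"turn":0},{"grip":1,"x":0,"y":0,"z":-0.015,"turn":0},{"grip":1,"x":0,"y":0,"z":0,"turn":0}]'; python3 st.py
```

```text
t: 9.85
ee_pos: [0.5148, -0.3638, 0.0774]
tool_rot: [3.136, -0.068, -0.48]
force: [-0.5, -0.5, 0.6]
finger_gap: 0.0855
finger_force: 0.0
t 9.85 q [-39.4  28.1 101.6   0.7  46.4  77.6] p [ 0.515 -0.364  0.077] rpy [179.7  -3.9 -27.5] gap 0.0855 F [-0.5 -0.5  0.6]
toolx [ 0.885 -0.461  0.068] tooly [-0.462 -0.887  0.006] toolz [ 0.058 -0.036 -0.998]
```

No contact on the way down. I'll close on the bar.

```bash
python3 -m handwheel '[{"grip":0.7,"x":0,"y":0,"z":0,"turn":0},{"grip":0.5,"x":0,"y":0,"z":0,"turn":0},{"grip":0.3,"x":0,"y":0,"z":0,"turn":0},{"grip":0.3,"x":0,"y":0,"z":0,"turn":0},{"grip":0.3,"x":0,"y":0,"z":0.01,"turn":0},{"grip":0.3,"x":0,"y":0,"z":0.02,"turn":0},{"grip":0.3,"x":0,"y":0,"z":0.02,"turn":0}]' 80; python3 st.py
python3 - <<'E'
from h import *
im=ctrl.camera("scene"); u,v=proj("scene",[.516,-.365,.1])[0].astype(int)
cv2.imwrite("pics/c4.png",cv2.resize(im[v-45:v+35,u-50:u+50],(500,400),interpolation=cv2.INTER_CUBIC)[:,:,::-1])
E
```

```text
t: 10.72
ee_pos: [0.5169, -0.3656, 0.1321]
tool_rot: [3.135, -0.074, -0.48]
force: [0.8, 0.1, -1.0]
finger_gap: 0.0769
finger_force: 95.4
t 10.72 q [-39.4  23.8 100.4   0.6  51.6  77.7] p [ 0.517 -0.366  0.132] rpy [179.6  -4.3 -27.5] gap 0.0769 F [ 0.8  0.1 -1. ]
toolx [ 0.885 -0.46   0.074] tooly [-0.462 -0.887  0.007] toolz [ 0.063 -0.04  -0.997]
```

View pics/c4.png

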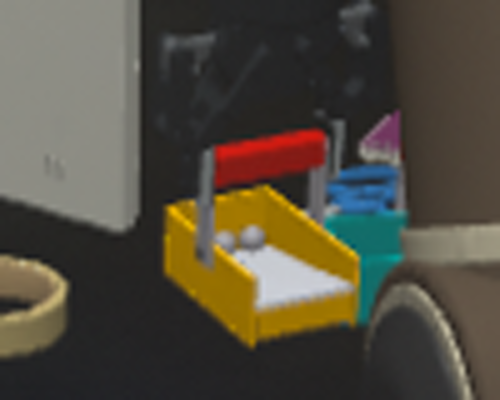

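```bash
cat > pour.py <<'E'
from sim import *
G=E('xyz',[3.135,-.074,-.48]).inv()*E('z',152.5,degrees=True)   # tool -> scoop
def scoop(O):
    S=(O*G).as_matrix(); m=S[:,0]; y=S[:,1]
    return dict(down=np.degrees(np.arcsin(-m[2])).round(1),side=np.degrees(np.arcsin(y[2])).round(1),dir=np.degrees(np.arctan2(m[1],m[0])).round(1))
E
python3 - <<'E'
from pour import *
C=np.array([.4746,-.140]); 
dir=1.1
for _ in range(5):
    T=np.r_[C-.08*np.array([np.cos(dir),np.sin(dir)]),.19]
    O=E('z',dir)*G.inv()
    q=least_squares(lambda x:np.r_[fk(x)[0]-T,(fk(x)[1]*O.inv()).as_rotvec()],[-.4,.3,1.7,0,1.1,-2.6],bounds=(lo-[0]*5+[0,0,0,0,0,-1],hi)).x
    dir+= -2.90-q[5] if 0 else -( -2.90-q[5])
print(np.degrees(dir),T.round(3),np.degrees(q).round(1))
for wr in(.3,.7,1.):
  for k in (0,.3,.6,1.):
    x,P,Or=q,T,O; 
    for i in range(14):
        t=np.array([-np.sin(x[0]),np.cos(x[0])])
        x,P,Or=step(x,P,Or,np.r_[-k*.1*.46*t,0,.1],wr)
    print(wr,k,scoop(Or),(P-T).round(3),np.degrees(x).round(0))
E
```

```text
Traceback (most recent call last):
ValueError: operands could not be broadcast together with shapes (6,) (5,)
```

```bash
cat > p2.py <<'E'
from pour import *
C=np.array([.4746,-.140]); dir=1.1
lo2=lo.copy(); lo2[5]=-4
for _ in range(6):
    T=np.r_[C-.08*np.array([np.cos(dir),np.sin(dir)]),.19]
    O=E('z',dir)*G.inv()
    q=least_squares(lambda x:np.r_[fk(x)[0]-T,(fk(x)[1]*O.inv()).as_rotvec()],[-.4,.3,1.7,0,1.1,-2.6],bounds=(lo2,hi)).x
    dir+=q[5]+2.92
E
python3 - <<'E'
from p2 import *
print(np.degrees(dir),T.round(3),np.degrees(q).round(1))
for wr in(.3,.7,1.):
  for k in (0,.5,1.,1.5):
    x,P,Or=q,T,O; 
    for i in range(14):
        t=np.array([-np.sin(x[0]),np.cos(x[0])])
        x,P,Or=step(x,P,Or,np.r_[-k*.1*.46*t,0,.1],wr)
    print(wr,k,scoop(Or),(P-T).round(3),np.degrees(x).round(0))
E
```

```text
51.52052749546533 [ 0.425 -0.203  0.19 ] [ -28.2    5.5  116.    -4.8   59.7 -167.3]
0.3 0 {'down': np.float64(28.5), 'side': np.float64(-8.2), 'dir': np.float64(110.5)} [ 0.016  0.061 -0.04 ] [  -9.   -1.  136.  -52.   30. -168.]
0.3 0.5 {'down': np.float64(31.7), 'side': np.float64(-10.2), 'dir': np.float64(91.9)} [-0.106 -0.174 -0.052] [ -47.    1.  138.  -68.   14. -168.]
0.3 1.0 {'down': np.float64(30.5), 'side': np.float64(-13.8), 'dir': np.float64(62.9)} [-0.306 -0.311 -0.056] [ -77.    4.  135.  -68.    9. -168.]
0.3 1.5 {'down': np.float64(28.9), 'side': np.float64(-18.6), 'dir': np.float64(34.7)} [-0.554 -0.345 -0.059] [-106.    8.  132.  -68.    3. -168.]
0.7 0 {'down': np.float64(18.3), 'side': np.float64(-5.1), 'dir': np.float64(118.8)} [ 0.017  0.219 -0.106] [   9.    9.  132.  -38.   32. -168.]
0.7 0.5 {'down': np.float64(21.8), 'side': np.float64(-5.4), 'dir': np.float64(115.1)} [-0.033 -0.019 -0.152] [ -28.   13.  138.  -68.   12. -168.]
0.7 1.0 {'down': np.float64(22.7), 'side': np.float64(-3.7), 'dir': np.float64(103.8)} [-0.083 -0.103 -0.15 ] [ -39.   13.  137.  -68.   14. -168.]
0.7 1.5 {'down': np.float64(23.3), 'side': np.float64(-2.7), 'dir': np.float64(91.6)} [-0.15  -0.182 -0.15 ] [ -51.   15.  135.  -68.   15. -168.]
1.0 0 {'down': np.float64(13.1), 'side': np.float64(-3.6), 'dir': np.float64(122.6)} [-0.006  0.321 -0.123] [  21.   12.  130.  -29.   35. -168.]
1.0 0.5 {'down': np.float64(16.1), 'side': np.float64(-4.3), 'dir': np.float64(121.7)} [-0.03   0.048 -0.2  ] [ -21.   19.  138.  -66.   10. -168.]
1.0 1.0 {'down': np.float64(17.1), 'side': np.float64(-2.5), 'dir': np.float64(116.0)} [-0.055 -0.007 -0.197] [ -28.   19.  138.  -68.   11. -168.]
1.0 1.5 {'down': np.float64(17.9), 'side': np.float64(-0.9), 'dir': np.float64(109.9)} [-0.084 -0.052 -0.193] [ -34.   19.  138.  -68.   13. -168.]
```

```bash
python3 - <<'E'
from p2 import *
for z in(.19,):
  for off in ((0,0),(.06,0),(.1,.0)):
    T2=T+[*off,z-.19]
    x=least_squares(lambda x:np.r_[fk(x)[0]-T2,(fk(x)[1]*O.inv()).as_rotvec()],q,bounds=(lo2,hi)).x
    x[5]=-2.92; P,Or=fk(x); print('T',P.round(3))
    for i in range(30):
        x,P,Or=step(x,P,Or,np.r_[0,0,0,.1],.02)
        if i%3==2: print(i+1,scoop(Or),(P-T2).round(3),np.degrees(x).round(0))
E
```

```text
T [ 0.425 -0.203  0.19 ]
3 {'down': np.float64(7.5), 'side': np.float64(-2.1), 'dir': np.float64(62.6)} [ 0.  0. -0.] [ -23.    5.  118.  -14.   58. -168.]
6 {'down': np.float64(15.3), 'side': np.float64(-4.6), 'dir': np.float64(73.5)} [ 0.  0. -0.] [ -19.    3.  121.  -24.   53. -168.]
9 {'down': np.float64(22.6), 'side': np.float64(-6.9), 'dir': np.float64(84.9)} [ 0.  0. -0.] [ -16.    0.  126.  -35.   46. -168.]
12 {'down': np.float64(29.4), 'side': np.float64(-8.9), 'dir': np.float64(97.1)} [ 0.  0. -0.] [ -14.   -4.  133.  -48.   37. -168.]
15 {'down': np.float64(35.6), 'side': np.float64(-10.1), 'dir': np.float64(110.4)} [ 0.  0. -0.] [ -17.   -8.  140.  -62.   25. -168.]
18 {'down': np.float64(37.0), 'side': np.float64(-12.1), 'dir': np.float64(114.4)} [ 0.  0. -0.] [ -21.  -10.  143.  -68.   17. -168.]
21 {'down': np.float64(36.3), 'side': np.float64(-14.7), 'dir': np.float64(112.9)} [ 0.     0.001 -0.   ] [ -23.  -11.  143.  -68.   13. -168.]
24 {'down': np.float64(35.7), 'side': np.float64(-17.2), 'dir': np.float64(111.6)} [ 0.     0.001 -0.   ] [ -25.  -12.  144.  -68.   
[... 2397 characters left out ...]
: np.float64(35.4), 'side': np.float64(-15.3), 'dir': np.float64(116.9)} [ 0.  0. -0.] [ -20.    1.  133.  -68.   11. -168.]
21 {'down': np.float64(34.0), 'side': np.float64(-19.4), 'dir': np.float64(115.3)} [ 0.     0.001 -0.   ] [ -23.    0.  134.  -68.    6. -168.]
24 {'down': np.float64(33.4), 'side': np.float64(-21.3), 'dir': np.float64(114.6)} [ 0.     0.001 -0.   ] [ -24.    0.  134.  -68.    3. -168.]
27 {'down': np.float64(33.4), 'side': np.float64(-21.3), 'dir': np.float64(114.6)} [ 0.     0.001 -0.   ] [ -24.    0.  134.  -68.    3. -168.]
30 {'down': np.float64(33.4), 'side': np.float64(-21.3), 'dir': np.float64(114.6)} [ 0.     0.001 -0.   ] [ -24.    0.  134.  -68.    3. -168.]
```

```bash
python3 -m handwheel '[{"grip":0.3,"x":0,"y":0,"z":0.015,"turn":0.03},{"grip":0.3,"x":0,"y":0,"z":0.02,"turn":0.08},{"grip":0.3,"x":0,"y":0.004,"z":0.02,"turn":0.14},{"grip":0.3,"x":-0.003,"y":0.008,"z":0.01,"turn":0.18},{"grip":0.3,"x":-0.004,"y":0.012,"z":0,"turn":0.18},{"grip":0.3,"x":-0.004,"y":0.012,"z":0,"turn":0.18},{"grip":0.3,"x":-0.004,"y":0.012,"z":0,"turn":0.18},{"grip":0.3,"x":-0.004,"y":0.012,"z":0,"turn":0.18},{"grip":0.3,"x":-0.004,"y":0.012,"z":0,"turn":0.18},{"grip":0.3,"x":-0.004,"y":0.012,"z":0,"turn":0.18},{"grip":0.3,"x":-0.004,"y":0.012,"z":0,"turn":0.18},{"grip":0.3,"x":-0.004,"y":0.012,"z":0,"turn":0.18},{"grip":0.3,"x":-0.004,"y":0.012,"z":0,"turn":0.18},{"grip":0.3,"x":-0.004,"y":0.012,"z":0,"turn":0.18},{"grip":0.3,"x":-0.004,"y":0.01,"z":0,"turn":0.18},{"grip":0.3,"x":0,"y":0,"z":0,"turn":0.18},{"grip":0.3,"x":0,"y":0,"z":0,"turn":0.18},{"grip":0.3,"x":0,"y":0,"z":0,"turn":0.18},{"grip":0.3,"x":0,"y":0,"z":0,"turn":0.18},{"grip":0.3,"x":0,"y":0,"z":0,"turn":0.18}]' 100 >/dev/null
python3 -m handwheel '[{"grip":0.3,"x":0,"y":0,"z":0,"turn":0.18},{"grip":0.3,"x":0,"y":0,"z":0,"turn":0.18},{"grip":0.3,"x":0,"y":0,"z":0,"turn":0.18},{"grip":0.3,"x":0,"y":0,"z":0,"turn":0.18},{"grip":0.3,"x":0,"y":0,"z":0,"turn":0.18},{"grip":0.3,"x":0,"y":0,"z":0,"turn":0.1}]' >/dev/null; python3 st.py
python3 - <<'E'
from h import *
a=ctrl.camera("scene"); b=ctrl.camera("top")
cv2.imwrite("pics/c5.png",np.hstack([cv2.resize(a[120:270,200:400],(400,300)),cv2.resize(b[160:310,190:390],(400,300))])[:,:,::-1])
E
```

```text
t 14.03 q [ -28.1   10.9  109.1   -4.2   62.  -155.8] p [ 0.469 -0.223  0.195] rpy [ 179.6   -4.1 -140.3] gap 0.0767 F [-0.2 -0.  -1.3]
toolx [-0.767 -0.637  0.072] tooly [-0.639  0.77   0.006] toolz [-0.059 -0.041 -0.997]
```

View pics/c5.png

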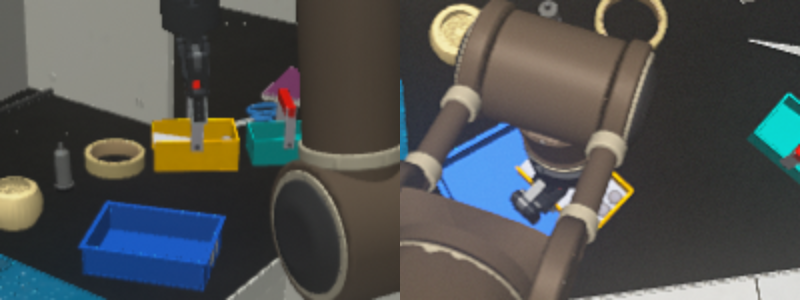

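The picture shows the scoop held level (scene crop ~195,145), with its balls at the back (top crop ~610,205) and the tray in place. Next I'll work out the tipping rows.

```bash
cat > rows.py <<'E'
import sys
from pour import *
def plan(wrs,T,turns):
  s=ctrl.read_state()
  for wr in wrs:
    x=s['joint_pos'].copy(); P,Or=fk(x)
    for i,a in enumerate(turns):
        c=np.zeros(3); 
        for _ in range(12):
            x2,P2,O2=step(x,P,Or,np.r_[c,a],wr); e=T-P2; c=c+e*1.5
            if np.abs(e).max()<5e-4: break
        x,P,Or=x2,P2,O2
        print(wr,i+1,(c*1000).round(0),scoop(Or),((P-T)*1000).round(0),np.degrees(x[3:5]).round(0))
E
python3 - <<'E'
from rows import *
s=ctrl.read_state();print(fk(s['joint_pos'])[0]-s['ee_pos'])
plan((.4,.7),fk(s['joint_pos'])[0],[.18,.05]+[.1]*15)
E
```

```text
[ 0.00026604  0.00026033 -0.00049443]
0.4 1 [-0. -0.  0.] {'down': np.float64(-0.1), 'side': np.float64(-0.0), 'dir': np.float64(49.8)} [ 0.  0. -0.] [-5. 61.]
0.4 2 [-0. -0.  0.] {'down': np.float64(-0.1), 'side': np.float64(-0.0), 'dir': np.float64(52.7)} [ 0.  0. -0.] [-5. 61.]
0.4 3 [ -5. -11.   2.] {'down': np.float64(2.5), 'side': np.float64(-0.7), 'dir': np.float64(56.1)} [0. 0. 0.] [-8. 61.]
0.4 4 [ -5. -12.   3.] {'down': np.float64(5.2), 'side': np.float64(-1.5), 'dir': np.float64(59.4)} [0. 0. 0.] [-11.  60.]
0.4 5 [ -4. -12.   4.] {'down': np.float64(7.9), 'side': np.float64(-2.4), 'dir': np.float64(62.8)} [-0.  0.  0.] [-14.  59.]
0.4 6 [ -4. -12.   5.] {'down': np.float64(10.6), 'side': np.float64(-3.3), 'dir': np.float64(66.2)} [-0.  0.  0.] [-18.  57.]
0.4 7 [ -3. -11.   5.] {'down': np.float64(13.2), 'side': np.float64(-4.3), 'dir': np.float64(69.6)} [-0.  0.  0.] [-21.  55.]
0.4 8 [ -3. -11.   6.] {'down': np.float64(15.7), 'side': np.float64(-5.3), 'dir': np.float64(73.2)} [-0.  0. -0.] [-25.  53.]
0.4 9 [ -2. -10.   7.] {'down': np.float64(18.2), 'side': np.float6
[... 2525 characters left out ...]
), 'dir': np.float64(88.1)} [ 0.  0. -0.] [-40.  43.]
0.7 13 [ -5. -21.  27.] {'down': np.float64(27.6), 'side': np.float64(-9.6), 'dir': np.float64(92.2)} [ 0.  0. -0.] [-44.  39.]
0.7 14 [ -5. -18.  27.] {'down': np.float64(29.7), 'side': np.float64(-10.2), 'dir': np.float64(96.3)} [ 0.  0. -0.] [-48.  36.]
0.7 15 [ -5. -16.  28.] {'down': np.float64(31.7), 'side': np.float64(-10.8), 'dir': np.float64(100.6)} [ 0.  0. -0.] [-53.  31.]
0.7 16 [ -5. -13.  29.] {'down': np.float64(33.7), 'side': np.float64(-11.3), 'dir': np.float64(105.0)} [ 0.  0. -0.] [-58.  27.]
0.7 17 [ -5. -10.  27.] {'down': np.float64(35.5), 'side': np.float64(-11.6), 'dir': np.float64(109.7)} [ 0.  0. -0.] [-63.  22.]
```

```bash
python3 -m handwheel '[{"grip":0.3,"x":0,"y":0,"z":0,"turn":0.14},{"grip":0.3,"x":0,"y":0,"z":0,"turn":0.08},{"grip":0.3,"x":-0.009,"y":-0.02,"z":0.005,"turn":0.1},{"grip":0.3,"x":-0.009,"y":-0.02,"z":0.005,"turn":0.1}]' >/dev/null; python3 st.py; python3 - <<'E'
from pour import *
s=ctrl.read_state(); print(scoop(E('xyz',s['tool_rot'])))
E
```

```text
t 14.62 q [ -24.4   10.   110.5  -10.4   59.9 -168.4] p [ 0.472 -0.218  0.196] rpy [-178.9   -9.  -120.8] gap 0.0764 F [ 0.1 -0.3 -1.6]
toolx [-0.506 -0.848  0.156] tooly [-0.86   0.51  -0.018] toolz [-0.064 -0.143 -0.988]
{'down': np.float64(4.7), 'side': np.float64(-1.4), 'dir': np.float64(59.3)}
```

```bash
python3 -m handwheel '[{"grip":0.3,"x":-0.009,"y":-0.024,"z":0.008,"turn":0.1},{"grip":0.3,"x":-0.008,"y":-0.023,"z":0.01,"turn":0.1},{"grip":0.3,"x":-0.007,"y":-0.022,"z":0.011,"turn":0.1},{"grip":0.3,"x":-0.006,"y":-0.021,"z":0.012,"turn":0.1}]' >/dev/null; python3 st.py; cat > sc.py <<'E'
from pour import *
s=ctrl.read_state(); print(scoop(E('xyz',s['tool_rot'])))
E
python3 sc.py
```

```text
t 15.12 q [ -18.1    7.6  115.3  -23.6   54.  -168.4] p [ 0.471 -0.21   0.195] rpy [-175.1  -19.1 -107.1] gap 0.0764 F [ 0.1 -0.8 -2. ]
toolx [-0.277 -0.903  0.327] tooly [-0.961  0.266 -0.081] toolz [-0.014 -0.337 -0.942]
{'down': np.float64(14.9), 'side': np.float64(-5.0), 'dir': np.float64(73.3)}
```

```bash
python3 -m handwheel '[{"grip":0.3,"x":-0.005,"y":-0.027,"z":0.014,"turn":0.1},{"grip":0.3,"x":-0.005,"y":-0.026,"z":0.015,"turn":0.1},{"grip":0.3,"x":-0.005,"y":-0.023,"z":0.016,"turn":0.1},{"grip":0.3,"x":-0.004,"y":-0.019,"z":0.017,"turn":0.1}]' >/dev/null; python3 st.py;python3 sc.py
```

```text
t 15.62 q [ -16.3    4.4  123.3  -39.7   42.  -168.4] p [ 0.469 -0.224  0.187] rpy [-170.5  -29.1  -92.7] gap 0.0766 F [-0.4 -0.1 -2.3]
toolx [-0.041 -0.873  0.486] tooly [-0.989 -0.034 -0.145] toolz [ 0.143 -0.487 -0.862]
{'down': np.float64(24.9), 'side': np.float64(-8.7), 'dir': np.float64(88.1)}
```

```bash
python3 -m handwheel '[{"grip":0.3,"x":-0.003,"y":-0.014,"z":0.02,"turn":0.1},{"grip":0.3,"x":-0.003,"y":-0.012,"z":0.02,"turn":0.1},{"grip":0.3,"x":-0.003,"y":-0.01,"z":0.02,"turn":0.1},{"grip":0.3,"x":-0.003,"y":-0.008,"z":0.02,"turn":0.1},{"grip":0.3,"x":-0.003,"y":-0.006,"z":0.02,"turn":0.1}]' >/dev/null; python3 st.py;python3 sc.py; python3 - <<'E'
from h import *
a=ctrl.camera("scene"); b=ctrl.camera("top")
cv2.imwrite("pics/c6.png",np.hstack([cv2.resize(a[120:270,200:400],(400,300)),cv2.resize(b[160:310,190:390],(400,300))])[:,:,::-1])
for n in("scene","top"):
  for k in("ball0","tray"): print(n,k,[(d["score"],np.round(d["location"])) for d in ctrl.tip_of(k,n)])
E
```

```text
t 16.25 q [ -18.8   -2.2  134.6  -62.6   22.1 -168.4] p [ 0.47  -0.219  0.19 ] rpy [-165.6  -39.   -71.4] gap 0.0763 F [-0.2 -0.9 -1.7]
toolx [ 0.248 -0.736  0.63 ] tooly [-0.868 -0.457 -0.193] toolz [ 0.43  -0.499 -0.752]
{'down': np.float64(34.9), 'side': np.float64(-11.4), 'dir': np.float64(109.9)}
scene ball0 []
scene tray [(0.63, array([276., 248.])), (0.3, array([292., 193.]))]
top ball0 []
top tray []
```

View pics/c6.png

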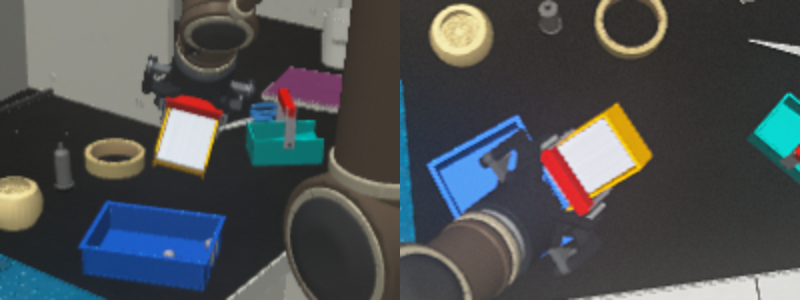

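```bash
cat > lev.py <<'E'
from pour import *
def lean(O,q1):
    z=(O*G).as_matrix()[:,2]; er=np.array([np.cos(q1),np.sin(q1)]); et=np.array([-er[1],er[0]])
    return 'lean tot %.1f  rad %.1f tan %.1f'%(np.degrees(np.arccos(z[2])),np.degrees(np.arcsin(z[:2]@er)),np.degrees(np.arcsin(z[:2]@et)))
if __name__=="__main__":
    s=ctrl.read_state(); x=s['joint_pos'].copy(); P,O=fk(x); print(lean(O,x[0]))
    T=np.array([.45,-.30,.25]); 
    for i in range(60):
        d=np.clip(T-P,-.02,.02)
        x,P,O=step(x,P,O,np.r_[d,-.15],.05)
        if i%3==2: print(i+1,np.degrees(x).round(0),P.round(2),lean(O,x[0]))
E
python3 lev.py
```

```text
lean tot 37.2  rad -32.3 tan 16.5
3 [ -19.   -1.  125.  -52.   44. -162.] [ 0.45 -0.28  0.25] lean tot 37.2  rad -20.9 tan 29.2
6 [ -17.    9.  114.  -48.   62. -144.] [ 0.45 -0.3   0.25] lean tot 37.2  rad -5.5 tan 36.7
9 [ -18.   18.  103.  -40.   78. -130.] [ 0.45 -0.3   0.25] lean tot 37.2  rad 9.4 tan 35.6
12 [ -22.   25.   92.  -30.   92. -116.] [ 0.45 -0.3   0.25] lean tot 37.2  rad 21.6 tan 28.7
15 [ -28.   31.   84.  -19.  102. -100.] [ 0.45 -0.3   0.25] lean tot 37.2  rad 30.8 tan 18.9
18 [-35.  33.  80.  -7. 107. -83.] [ 0.45 -0.3   0.25] lean tot 37.2  rad 36.1 tan 7.9
21 [-41.  33.  81.   6. 107. -65.] [ 0.45 -0.3   0.25] lean tot 37.2  rad 37.0 tan -3.5
24 [-48.  30.  86.  18. 102. -48.] [ 0.45 -0.3   0.25] lean tot 37.2  rad 33.3 tan -14.8
27 [-54.  24.  95.  29.  92. -33.] [ 0.45 -0.3   0.25] lean tot 37.2  rad 25.5 tan -25.2
30 [-59.  16. 105.  39.  79. -19.] [ 0.45 -0.3   0.25] lean tot 37.2  rad 14.2 tan -33.6
33 [-60.   6. 117.  47.  64.  -4.] [ 0.45 -0.3   0.25] lean tot 37.2  rad -0.2 tan -37.2
36 [-57.  -3. 127.  52.  45.  15.] [ 0.45 -0.3   0.25] lean tot 37.2  rad -17.4 tan -31.8
39 [-46.  -9. 132.  38.  23.  54.] [ 0.45 -0.3   0.25] lean tot 37.2  rad -33.5 tan -14.3
42 [-32.  -8. 131. -36.  21. 155.] [ 0.45 -0.3   0.25] lean tot 37.2  rad -35.6 tan 9.7
45 [-29.  -4. 123. -30.  38. 168.] [ 0.45 -0.3   0.25] lean tot 28.2  rad -23.7 tan 14.3
48 [-32.  -0. 117. -16.  47. 168.] [ 0.45 -0.3   0.25] lean tot 17.7  rad -16.0 tan 7.3
51 [-38.   1. 114.  -1.  51. 168.] [ 0.45 -0.3   0.25] lean tot 13.8  rad -13.4 tan -3.2
54 [-44.  -1. 117.  13.  49. 168.] [ 0.45 -0.3   0.25] lean tot 21.4  rad -15.8 tan -14.0
57 [-48.  -4. 123.  28.  41. 168.] [ 0.45 -0.3   0.25] lean tot 33.2  rad -23.5 tan -22.0
60 [-48.  -9. 132.  45.  26. 168.] [ 0.45 -0.3   0.25] lean tot 45.3  rad -37.5 tan -21.5
```

```bash
sed -i 's/T=np.array.*/T=np.array([.40,-.28,.26])/' lev.py; python3 lev.py | awk 'NR%3==1'; python3 -c "
from h import *
for z in (.2,.3,.4,.5,.6): print(z,proj('top',[.703,-.491,z])[0].round(0))"; python3 -m handwheel '[{"grip":0.3,"x":-0.02,"y":-0.015,"z":0.02,"turn":-0.12},{"grip":0.3,"x":-0.02,"y":-0.015,"z":0.02,"turn":-0.15},{"grip":0.3,"x":-0.02,"y":-0.015,"z":0.02,"turn":-0.15},{"grip":0.3,"x":-0.01,"y":-0.015,"z":0.01,"turn":-0.15},{"grip":0.3,"x":0,"y":0,"z":0,"turn":-0.15},{"grip":0.3,"x":0,"y":0,"z":0,"turn":-0.15},{"grip":0.3,"x":0,"y":0,"z":0,"turn":-0.15},{"grip":0.3,"x":0,"y":0,"z":0,"turn":-0.15}]' >/dev/null; python3 st.py;python3 sc.py
```

```text
lean tot 37.2  rad -32.3 tan 16.5
9 [ -18.   12.  109.  -40.   78. -129.] [ 0.4  -0.28  0.26] lean tot 37.2  rad 9.7 tan 35.6
18 [-36.  27.  88.  -8. 105. -84.] [ 0.4  -0.28  0.26] lean tot 37.2  rad 35.9 tan 8.5
27 [-57.  18. 101.  28.  93. -35.] [ 0.4  -0.28  0.26] lean tot 37.2  rad 26.8 tan -23.9
36 [-62. -10. 131.  50.  50.  14.] [ 0.4  -0.28  0.26] lean tot 37.2  rad -14.5 tan -33.4
45 [-29. -12. 129. -31.  39. 168.] [ 0.4  -0.28  0.26] lean tot 29.4  rad -24.5 tan 15.2
54 [-46.  -8. 123.  12.  50. 168.] [ 0.4  -0.28  0.26] lean tot 21.2  rad -16.2 tan -13.3
0.2 [383. 127.]
0.3 [396. 104.]
0.4 [414.  75.]
0.5 [436.  36.]
0.6 [467. -17.]
t 17.55 q [ -16.9    8.3  113.5  -42.8   72.5 -134.5] p [ 0.401 -0.278  0.258] rpy [-165.7  -39.  -138.8] gap 0.0763 F [-0.2  0.3 -1.9]
toolx [-0.585 -0.512  0.629] tooly [-0.755  0.626 -0.193] toolz [-0.295 -0.588 -0.753]
{'down': np.float64(34.9), 'side': np.float64(-11.4), 'dir': np.float64(42.5)}
```

```bash
python3 -m handwheel '[{"grip":0.3,"x":0,"y":0,"z":0,"turn":-0.15},{"grip":0.3,"x":0,"y":0,"z":0,"turn":-0.15},{"grip":0.3,"x":0,"y":0,"z":0,"turn":-0.15},{"grip":0.3,"x":0,"y":0,"z":0,"turn":-0.15},{"grip":0.3,"x":0,"y":0,"z":0,"turn":-0.15},{"grip":0.3,"x":0,"y":0,"z":0,"turn":-0.15},{"grip":0.3,"x":0,"y":0,"z":0,"turn":-0.15},{"grip":0.3,"x":0,"y":0,"z":0,"turn":-0.15},{"grip":0.3,"x":0,"y":0,"z":0,"turn":-0.15},{"grip":0.3,"x":0,"y":0,"z":0,"turn":-0.15},{"grip":0.3,"x":0,"y":0,"z":0,"turn":-0.15},{"grip":0.3,"x":0,"y":0,"z":0,"turn":-0.15},{"grip":0.3,"x":0,"y":0,"z":0,"turn":-0.15},{"grip":0.3,"x":0,"y":0,"z":0,"turn":-0.15},{"grip":0.3,"x":0,"y":0,"z":0,"turn":-0.15},{"grip":0.3,"x":0,"y":0,"z":0,"turn":-0.15},{"grip":0.3,"x":0,"y":0,"z":0,"turn":-0.15},{"grip":0.3,"x":0,"y":0,"z":0,"turn":-0.15}]' >/dev/null; python3 st.py
cat >> sc.py <<'E'
from lev import lean
print(lean(E('xyz',s['tool_rot']),s['joint_pos'][0]))
E
python3 -m handwheel '[{"grip":0.3,"x":0,"y":0,"z":0,"turn":-0.15},{"grip":0.3,"x":0,"y":0,"z":0,"turn":-0.15},{"grip":0.3,"x":0,"y":0,"z":0,"turn":-0.15},{"grip":0.3,"x":0,"y":0,"z":0,"turn":-0.15},{"grip":0.3,"x":0,"y":0,"z":0,"turn":-0.15},{"grip":0.3,"x":0,"y":0,"z":0,"turn":-0.15},{"grip":0.3,"x":0,"y":0,"z":0,"turn":-0.15},{"grip":0.3,"x":0,"y":0,"z":0,"turn":-0.15},{"grip":0.3,"x":0,"y":0,"z":0,"turn":-0.15},{"grip":0.3,"x":0,"y":0,"z":0,"turn":-0.15},{"grip":0.3,"x":0,"y":0,"z":0,"turn":-0.15},{"grip":0.3,"x":0,"y":0,"z":0,"turn":-0.15}]' >/dev/null; python3 st.py;python3 sc.py
```

```text
t 19.8 q [-54.3  20.8  97.5  23.5  96.  -40.8] p [ 0.401 -0.28   0.258] rpy [-165.8  -39.    66.6] gap 0.0763 F [ 0.4 -0.4 -1.4]
toolx [0.309 0.713 0.629] tooly [ 0.951 -0.244 -0.191] toolz [ 0.017  0.657 -0.754]
t 21.3 q [-55.7 -15.6 135.7  47.2  36.3  32.6] p [ 0.4   -0.279  0.259] rpy [-165.7  -39.1  -36.6] gap 0.0763 F [ 0.5 -1.3 -1.8]
toolx [ 0.623 -0.463  0.631] tooly [-0.452 -0.871 -0.192] toolz [ 0.638 -0.165 -0.752]
{'down': np.float64(35.0), 'side': np.float64(-11.4), 'dir': np.float64(144.7)}
lean tot 37.3  rad -26.0 tan -24.8
```

```bash
python3 -m handwheel '[{"grip":0.3,"x":0,"y":0,"z":0,"turn":-0.1},{"grip":0.3,"x":0,"y":0,"z":0,"turn":-0.1},{"grip":0.3,"x":0,"y":0,"z":0,"turn":-0.1},{"grip":0.3,"x":0,"y":0,"z":0,"turn":-0.1},{"grip":0.3,"x":0,"y":0,"z":0,"turn":-0.1},{"grip":0.3,"x":0,"y":0,"z":0,"turn":-0.1},{"grip":0.3,"x":0,"y":0,"z":0,"turn":-0.1},{"grip":0.3,"x":0,"y":0,"z":0,"turn":-0.1}]' >/dev/null; python3 st.py;python3 sc.py
python3 - <<'E'
from rows import *
plan((.58,),np.array([.40,-.28,.26]),[-.15]*14)
E
```

```text
t 22.3 q [-32.4 -16.2 136.1 -30.6  25.1 150.4] p [ 0.397 -0.277  0.254] rpy [-166.4  -37.8  -73.7] gap 0.0765 F [ 0.2  0.5 -1.7]
toolx [ 0.222 -0.758  0.613] tooly [-0.892 -0.412 -0.186] toolz [ 0.393 -0.506 -0.768]
{'down': np.float64(33.7), 'side': np.float64(-11.0), 'dir': np.float64(107.6)}
lean tot 35.9  rad -34.1 tan 9.9
0.58 1 [ 4. -1.  4.] {'down': np.float64(33.4), 'side': np.float64(-11.0), 'dir': np.float64(99.2)} [-0.  0. -0.] [-40.  32.]
0.58 2 [ 25.  33. -28.] {'down': np.float64(29.3), 'side': np.float64(-11.3), 'dir': np.float64(94.2)} [ 0. -0.  0.] [-35.  37.]
0.58 3 [ 25.  37. -25.] {'down': np.float64(25.1), 'side': np.float64(-11.6), 'dir': np.float64(89.3)} [ 0. -0.  0.] [-30.  41.]
0.58 4 [ 26.  39. -22.] {'down': np.float64(20.9), 'side': np.float64(-11.8), 'dir': np.float64(84.7)} [ 0. -0.  0.] [-25.  44.]
0.58 5 [ 27.  40. -18.] {'down': np.float64(16.6), 'side': np.float64(-12.1), 'dir': np.float64(80.1)} [ 0. -0. -0.] [-20.  47.]
0.58 6 [ 29.  42. -14.] {'down': np.float64(12.4), 'side': np.float64(-12.4), 'dir': np.float64(75.7)} [ 0. -0. -0.] [-15.  49.]

[... 302 characters left out ...]
de': np.float64(-14.2), 'dir': np.float64(63.0)} [ 0. -0. -0.] [-1. 52.]
0.58 10 [35. 41.  4.] {'down': np.float64(-4.6), 'side': np.float64(-15.1), 'dir': np.float64(58.9)} [ 0. -0. -0.] [ 4. 52.]
0.58 11 [36. 39.  9.] {'down': np.float64(-8.7), 'side': np.float64(-16.1), 'dir': np.float64(54.8)} [ 0. -0. -0.] [ 8. 51.]
0.58 12 [36. 38. 13.] {'down': np.float64(-12.9), 'side': np.float64(-17.2), 'dir': np.float64(50.7)} [ 0. -0. -0.] [13. 50.]
0.58 13 [36. 36. 17.] {'down': np.float64(-16.9), 'side': np.float64(-18.4), 'dir': np.float64(46.7)} [ 0. -0. -0.] [18. 48.]
0.58 14 [35. 34. 21.] {'down': np.float64(-20.9), 'side': np.float64(-19.6), 'dir': np.float64(42.7)} [ 0. -0. -0.] [23. 46.]
```

```bash
python3 -m handwheel '[{"grip":0.3,"x":0.004,"y":-0.001,"z":0.004,"turn":-0.15},{"grip":0.3,"x":0.025,"y":0.033,"z":-0.025,"turn":-0.15},{"grip":0.3,"x":0.025,"y":0.037,"z":-0.025,"turn":-0.15},{"grip":0.3,"x":0.026,"y":0.039,"z":-0.022,"turn":-0.15},{"grip":0.3,"x":0.027,"y":0.04,"z":-0.018,"turn":-0.15}]' >/dev/null; python3 st.py;python3 sc.py
python3 - <<'E'
from rows import *
plan((.58,),np.array([.40,-.28,.26]),[-.15]*6)
E
```

```text
t 22.93 q [-31.2  -9.  124.  -20.5  46.9 168.5] p [ 0.397 -0.279  0.264] rpy [-167.5  -21.4 -100.3] gap 0.0765 F [-0.1 -1.2 -1.8]
toolx [-0.167 -0.916  0.365] tooly [-0.975  0.097 -0.202] toolz [ 0.15  -0.39  -0.909]
{'down': np.float64(17.3), 'side': np.float64(-12.0), 'dir': np.float64(80.7)}
lean tot 21.3  rad -18.1 tan 10.9
0.58 1 [ 32.  41. -18.] {'down': np.float64(12.9), 'side': np.float64(-12.4), 'dir': np.float64(76.3)} [-0.  0.  0.] [-16.  49.]
0.58 2 [ 31.  42. -10.] {'down': np.float64(8.7), 'side': np.float64(-12.8), 'dir': np.float64(72.0)} [ 0. -0. -0.] [-11.  50.]
0.58 3 [32. 42. -6.] {'down': np.float64(4.4), 'side': np.float64(-13.4), 'dir': np.float64(67.7)} [ 0. -0. -0.] [-6. 52.]
0.58 4 [34. 42. -1.] {'down': np.float64(0.2), 'side': np.float64(-14.1), 'dir': np.float64(63.5)} [ 0. -0. -0.] [-2. 52.]
0.58 5 [35. 41.  3.] {'down': np.float64(-4.0), 'side': np.float64(-14.9), 'dir': np.float64(59.4)} [ 0. -0. -0.] [ 3. 52.]
0.58 6 [36. 39.  8.] {'down': np.float64(-8.2), 'side': np.float64(-15.9), 'dir': np.float64(55.3)} [ 0. -0. -0.] [ 8. 52.]
```

```bash
python3 -m handwheel '[{"grip":0.3,"x":0.032,"y":0.041,"z":-0.018,"turn":-0.15},{"grip":0.3,"x":0.031,"y":0.042,"z":-0.01,"turn":-0.15},{"grip":0.3,"x":0.032,"y":0.042,"z":-0.006,"turn":-0.15}]' >/dev/null; python3 st.py;python3 sc.py
cat > far.py <<'E'
from lev import *
s=ctrl.read_state()
x0=s['joint_pos'].copy(); P0,O0=fk(x0)
for tt in (2.6,2.8,3.,3.2,3.4):
    x,P,O=x0,P0,O0
    T=np.array([.345,-.80,.28])
    for i in range(20):
        x,P,O=step(x,P,O,np.r_[(T-P)/(20-i),tt/20],.58)
    print('tt',tt,P.round(3),np.degrees(x).round(0),lean(O,x[0]),scoop(O))
    for i in range(14):
        x,P,O=step(x,P,O,np.r_[.02,-.05,0,0],.58)
        if i>3 and i%2: print('  ',i+1,P.round(3),lean(O,x[0]),np.degrees(x).round(0))
E
python3 far.py
python3 - <<'E'
from h import *
b=ctrl.camera("top"); cv2.imwrite("pics/c7.png",cv2.resize(b[160:310,190:390],(533,400))[:,:,::-1])
for n in("scene","top"):
  for k in("ball0","tray"): print(n,k,[(d["score"],np.round(d["location"])) for d in ctrl.tip_of(k,n)])
E
```

```text
t 23.3 q [-37.6  -7.  120.4  -6.7  51.9 168.5] p [ 0.395 -0.284  0.263] rpy [-166.9   -9.  -113.6] gap 0.0767 F [ 0.6 -0.3 -1.7]
toolx [-0.396 -0.905  0.156] tooly [-0.906  0.358 -0.223] toolz [ 0.146 -0.23  -0.962]
{'down': np.float64(4.8), 'side': np.float64(-13.3), 'dir': np.float64(67.3)}
lean tot 14.2  rad -14.1 tan 1.1
tt 2.6 [ 0.345 -0.8    0.28 ] [-71.  60.  24.   5. 111. -16.] lean tot 14.2  rad 14.2 tan -0.5 {'down': np.float64(4.8), 'side': np.float64(-13.3), 'dir': np.float64(-143.7)}
   6 [ 0.382 -0.889  0.228] lean tot 3.5  rad 3.2 tan -1.4 [-71.  74.   3.   6. 107. -15.]
   8 [ 0.392 -0.912  0.211] lean tot 2.0  rad -1.0 tan -1.7 [-71.  75.   3.   6. 102. -15.]
   10 [ 0.401 -0.935  0.196] lean tot 5.6  rad -5.2 tan -2.0 [-71.  76.   3.   6.  96. -15.]
   12 [ 0.411 -0.958  0.182] lean tot 9.7  rad -9.5 tan -2.2 [-71.  77.   3.   6.  91. -16.]
   14 [ 0.421 -0.981  0.17 ] lean tot 13.9  rad -13.7 tan -2.3 [-71.  78.   3.   7.  86. -16.]
tt 2.8 [ 0.345 -0.8    0.28 ] [-70.  61.  22.   2. 112. -28.] lean tot 14.2  rad 14.0 tan 2.0 {'down': np.float64(4.8), 'side': np.flo
[... 1841 characters left out ...]
4.2  rad 10.8 tan 9.0 {'down': np.float64(4.8), 'side': np.float64(-13.3), 'dir': np.float64(-97.8)}
   6 [ 0.37  -0.895  0.228] lean tot 9.0  rad -0.3 tan 9.0 [-68.  74.   3.  -7. 106. -63.]
   8 [ 0.377 -0.92   0.211] lean tot 10.0  rad -4.5 tan 8.9 [-68.  75.   3.  -7. 101. -63.]
   10 [ 0.383 -0.945  0.196] lean tot 12.4  rad -8.8 tan 8.7 [-69.  76.   3.  -6.  96. -63.]
   12 [ 0.389 -0.969  0.183] lean tot 15.7  rad -13.1 tan 8.5 [-69.  77.   3.  -6.  90. -63.]
   14 [ 0.396 -0.993  0.17 ] lean tot 19.3  rad -17.4 tan 8.2 [-69.  78.   3.  -6.  85. -63.]
scene ball0 []
scene tray [(0.63, array([276., 248.])), (0.3, array([292., 193.]))]
top ball0 []
top tray [(0.91, array([242., 260.]))]
```

View pics/c7.png

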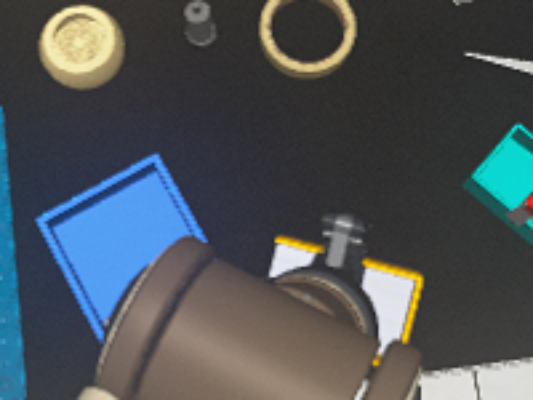

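```bash
python3 -m handwheel '[{"grip":0.3,"x":-0.0025,"y":-0.015,"z":0.004,"turn":0.08},{"grip":0.3,"x":-0.0025,"y":-0.026,"z":0.004,"turn":0.14},{"grip":0.3,"x":-0.0025,"y":-0.026,"z":0.004,"turn":0.14},{"grip":0.3,"x":-0.0025,"y":-0.026,"z":0.004,"turn":0.14},{"grip":0.3,"x":-0.0025,"y":-0.026,"z":0,"turn":0.14},{"grip":0.3,"x":-0.0025,"y":-0.026,"z":0,"turn":0.14},{"grip":0.3,"x":-0.0025,"y":-0.026,"z":0,"turn":0.14},{"grip":0.3,"x":-0.0025,"y":-0.026,"z":0,"turn":0.14},{"grip":0.3,"x":-0.0025,"y":-0.026,"z":0,"turn":0.14},{"grip":0.3,"x":-0.0025,"y":-0.026,"z":0,"turn":0.14},{"grip":0.3,"x":-0.0025,"y":-0.026,"z":0,"turn":0.14},{"grip":0.3,"x":-0.0025,"y":-0.026,"z":0,"turn":0.14},{"grip":0.3,"x":-0.0025,"y":-0.026,"z":0,"turn":0.14},{"grip":0.3,"x":-0.0025,"y":-0.026,"z":0,"turn":0.14},{"grip":0.3,"x":-0.0025,"y":-0.026,"z":0,"turn":0.14},{"grip":0.3,"x":-0.0025,"y":-0.026,"z":0,"turn":0.14},{"grip":0.3,"x":-0.0025,"y":-0.026,"z":0,"turn":0.14},{"grip":0.3,"x":-0.0025,"y":-0.026,"z":0,"turn":0.14},{"grip":0.3,"x":-0.0025,"y":-0.026,"z":0,"turn":0.14},{"grip":0.3,"x":-0.0025,"y":-0.026,"z":0,"turn":0.14}]' >/dev/null; python3 st.py;python3 sc.py
python3 -m handwheel '[{"grip":0.3,"x":0.02,"y":-0.05,"z":0,"turn":0},{"grip":0.3,"x":0.02,"y":-0.05,"z":0.01,"turn":0},{"grip":0.3,"x":0.02,"y":-0.05,"z":0.01,"turn":0},{"grip":0.3,"x":0.02,"y":-0.05,"z":0.01,"turn":0}]' >/dev/null; python3 st.py;python3 sc.py
```

```text
t 26.05 q [-70.3  59.7  25.5   2.9 110.4 -24.5] p [ 0.345 -0.794  0.278] rpy [-166.9   -9.1   43.8] gap 0.0762 F [-0.7 -0.1 -0.5]
toolx [0.713 0.683 0.158] tooly [ 0.7   -0.678 -0.224] toolz [-0.046  0.27  -0.962]
{'down': np.float64(4.9), 'side': np.float64(-13.3), 'dir': np.float64(-135.2)}
lean tot 14.2  rad 14.2 tan 1.3
t 26.55 q [-70.4  71.8   2.9   3.6 114.5 -23.5] p [ 0.368 -0.853  0.275] rpy [-172.9   -6.9   43.9] gap 0.0766 F [ 0.4 -0.  -1.1]
toolx [0.715 0.689 0.12 ] tooly [ 0.699 -0.705 -0.122] toolz [ 0.     0.171 -0.985]
{'down': np.float64(2.7), 'side': np.float64(-7.4), 'dir': np.float64(-135.5)}
lean tot 7.9  rad 7.8 tan 0.7
```

```bash
python3 -m handwheel '[{"grip":0.3,"x":0.02,"y":-0.05,"z":0.01,"turn":0},{"grip":0.3,"x":0.02,"y":-0.05,"z":0.01,"turn":0},{"grip":0.3,"x":0.02,"y":-0.05,"z":0.01,"turn":0}]' >/dev/null; python3 st.py;python3 sc.py
```

```text
t 26.93 q [-70.6  71.7   2.9   3.9 108.5 -23.5] p [ 0.378 -0.883  0.272] rpy [-178.6   -4.7   44. ] gap 0.0762 F [ 0.8 -0.5 -1.4]
toolx [0.717 0.693 0.083] tooly [ 0.696 -0.717 -0.024] toolz [ 0.043  0.075 -0.996]
{'down': np.float64(0.5), 'side': np.float64(-1.7), 'dir': np.float64(-135.8)}
lean tot 1.8  rad 1.8 tan 0.3
```

```bash
python3 -m handwheel '[{"grip":0.3,"x":0.016,"y":-0.04,"z":0.008,"turn":0},{"grip":0.3,"x":-0.005,"y":0.015,"z":0,"turn":0},{"grip":0.3,"x":-0.005,"y":0.03,"z":0,"turn":0},{"grip":0.3,"x":-0.005,"y":0.03,"z":0,"turn":0},{"grip":0.3,"x":0,"y":0.03,"z":0,"turn":0},{"grip":0.3,"x":0,"y":0.02,"z":0,"turn":0},{"grip":0.3,"x":0,"y":0,"z":0,"turn":0},{"grip":0.3,"x":0,"y":0,"z":0,"turn":0}]' >/dev/null; python3 st.py;python3 sc.py
python3 - <<'E'
from h import *
a=ctrl.camera("scene"); b=ctrl.camera("top")
u=proj("top",ctrl.read_state()['ee_pos'])[0].astype(int); print(u, proj("scene",ctrl.read_state()['ee_pos'])[0])
v0=min(max(u[1]-60,0),300);u0=min(u[0]-80,400)
cv2.imwrite("pics/c8.png",np.vstack([np.hstack([cv2.resize(b[210:310,190:300],(396,300),interpolation=2),cv2.resize(b[v0:v0+120,u0:u0+160],(400,300))]),cv2.resize(a[130:270,220:520],(796,300))[:,:]])[:,:,::-1])
E
```

```text
t 27.93 q [-68.8  44.1  52.1   3.9  85.5 -23.1] p [ 0.366 -0.766  0.27 ] rpy [-180.    -4.2   44. ] gap 0.0764 F [ 0.5 -1.6 -1.4]
toolx [0.717 0.693 0.073] tooly [ 0.695 -0.719 -0.   ] toolz [ 0.052  0.051 -0.997]
{'down': np.float64(-0.0), 'side': np.float64(-0.4), 'dir': np.float64(-135.9)}
lean tot 0.4  rad 0.4 tan 0.2
[568 256] [421.15516901 103.96212978]
```

View pics/c8.png

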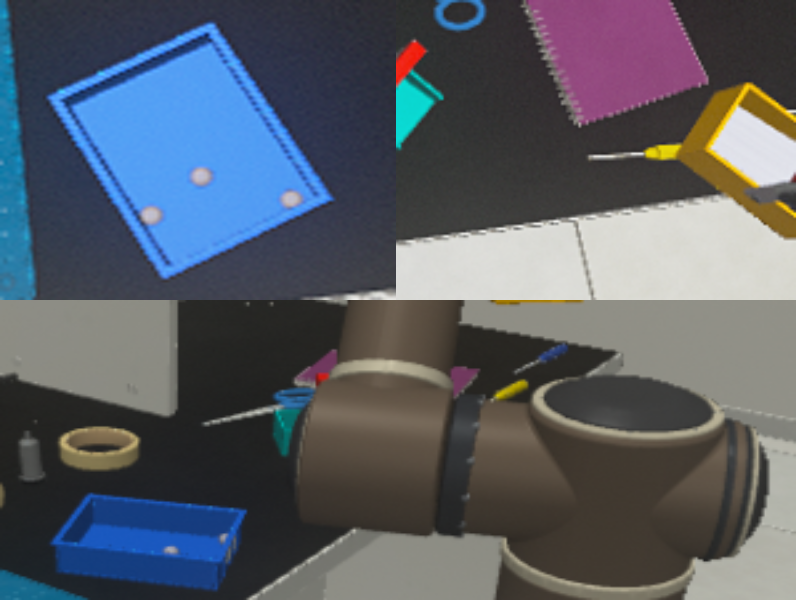

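All three balls are in the tray (upper-left crop: ~200,176; 150,214; 290,198) and the tray has not moved. I'll bring the scoop to a visible, clear spot and check that it hangs level.

```bash
python3 -m handwheel '[{"grip":0.3,"x":0.002,"y":0.015,"z":0,"turn":0},{"grip":0.3,"x":0.005,"y":0.03,"z":0,"turn":0},{"grip":0.3,"x":0.005,"y":0.03,"z":0,"turn":0},{"grip":0.3,"x":0.005,"y":0.03,"z":0,"turn":0},{"grip":0.3,"x":0.005,"y":0.03,"z":0,"turn":0},{"grip":0.3,"x":0.005,"y":0.03,"z":0,"turn":0},{"grip":0.3,"x":0.005,"y":0.03,"z":0,"turn":0},{"grip":0.3,"x":0.005,"y":0.03,"z":0,"turn":0},{"grip":0.3,"x":0.005,"y":0.03,"z":0,"turn":0},{"grip":0.3,"x":0.005,"y":0.03,"z":0,"turn":0},{"grip":0.3,"x":0.005,"y":0.03,"z":0,"turn":0},{"grip":0.3,"x":0.005,"y":0.03,"z":0,"turn":0},{"grip":0.3,"x":0.005,"y":0.03,"z":0,"turn":0},{"grip":0.3,"x":0.002,"y":0.012,"z":0,"turn":0},{"grip":0.3,"x":0,"y":0,"z":0,"turn":0},{"grip":0.3,"x":0,"y":0,"z":0,"turn":0},{"grip":0.3,"x":0,"y":0,"z":0,"turn":0},{"grip":0.3,"x":0,"y":0,"z":0,"turn":0}]' >/dev/null; python3 st.py;python3 sc.py
python3 - <<'E'
from pour import *
s=ctrl.read_state(); O=E('xyz',s['tool_rot'])*G; p=s['ee_pos']+[0,0,-.0774]
pts=np.array([(55,35,0),(55,-35,0),(-55,-35,0),(-55,35,0),(-55,35,42),(-55,-35,42),(0,39,100),(0,-39,100)])/1000
o=[]
for n in("scene","top"):
    a=ctrl.camera(n).copy(); a=cv2.resize(a,None,fx=4,fy=4,interpolation=cv2.INTER_CUBIC)
    px=(proj(n,O.apply(pts)+p)+.5)*4-.5
    for u in px: cv2.circle(a,tuple(int(v) for v in u),4,(255,0,255),1)
    c=px.mean(0).astype(int); c=np.clip(c,[200,200],[2040,1480]); o.append(a[c[1]-200:c[1]+200,c[0]-200:c[0]+200])
cv2.imwrite("pics/c9.png",np.hstack(o)[:,:,::-1])
E
```

```text
t 30.27 q [-47.9  10.9  99.9   4.5  69.5  -3.5] p [ 0.43  -0.378  0.269] rpy [-179.9   -4.3   44. ] gap 0.0765 F [ 0.2 -0.3 -1.3]
toolx [0.718 0.693 0.074] tooly [ 0.695 -0.719 -0.002] toolz [ 0.052  0.053 -0.997]
{'down': np.float64(0.0), 'side': np.float64(-0.5), 'dir': np.float64(-136.0)}
lean tot 0.5  rad 0.5 tan -0.0
```

View pics/c9.png

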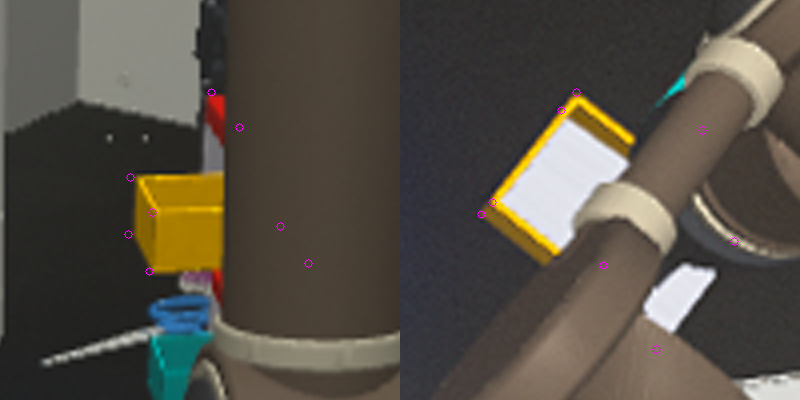

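The overlay matches the model within 1–2 pixels (back corners at about 135,178 and 155,270 in the crop). So the scoop is level, with its underside about 19 cm up, clear and still.

```bash
python3 -c "
from rig import ctrl
print(ctrl.close_job())"
```

```text
the job is handed in; nothing more can be done
None
```

The job is handed in: all three balls are in the undisturbed tray, and the scoop is still held by its bar, level and motionless with its underside about 19 cm above the counter; the deepest tip was about 35 degrees, short of the 40 asked because the wrist joints neared their limits there.

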